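# Close up the row in the tin rack

### The job

A tin has been sold from the rack on the wrapping table: close up the row by rolling each of the two tins on the left one place to the right, the one beside the gap first, pushing its top with the fingertips so that it rolls over the crest and settles in the next hollow with its label on top. Only push the tins on their upper half, never pinch them or lift them off the rails, and leave the tin at the right end and the things round the rack as they are.

Things in the scene. Friction and masses are not known exactly. Their poses are not given: they have to be found in the camera images.
- rack: A fixed wooden tin rack, 142 mm deep (its x) and 372 mm long (its y; +y is its left end seen from the robot). Origin: centre of its underside, on the table. Four hollows in a row at y = +130.5, +43.5, -43.5, -130.5 mm hold tins lying along x. Cheeks 24 mm high (inner faces at x = +-65 mm) and end boards 26 mm high surround two wavy rails, 14 mm wide, at x = +-42 mm
- crest (a point): Top of the crest between the second and third hollows, on the rack's middle line, 20 mm above the table. The cork-faced rails have a smooth wave on top: 14 mm above the table in the hollows, 20 mm at the crests midway between (y = 0, +-87 mm). A tin let go short of a crest rolls back; past it, it rolls on into the next hollow and rocks there three to five seconds until it is still
- place_1 (a point): Where the axis centre of a tin resting in the leftmost hollow is (tin_second at the start), 42 mm above the table (the tin's top is at 70 mm; on a crest axis and top are 6 mm higher). One place is 87 mm, about half a turn of a tin
- place_2 (a point): Where the axis centre of a tin resting in the second hollow from the left is, 42 mm above the table; tin_first lies here at the start
- place_3 (a point): Same point for the third hollow from the left, which is empty at the start (the gap)
- tin_first: A round dark brown tin 56 mm in diameter and 120 mm long with steel-rimmed ends, about 0.22 kg, lying on its side. Origin: its centre. x runs along its axis; -z points out through the middle of its white paper label (z up = label underneath, z down = label on top). It lies in the second hollow from the left, beside the gap, label underneath. Belongs in place_3.
- tin_second: A round dark brown tin 56 mm in diameter and 120 mm long with steel-rimmed ends, about 0.22 kg, lying on its side. Origin: its centre. x runs along its axis; -z points out through the middle of its white paper label (z up = label underneath, z down = label on top). It lies in the leftmost hollow, label underneath. Belongs in place_2 once that is free.
- tin_end: The same kind of tin (56 mm in diameter, 120 mm long), lying label up in the rightmost hollow, where it stays. Origin: its centre; x along the axis; +z points out through its label.
- round_box: A small round chip-wood box, 68 mm across and 30 mm high, standing behind the rack (a bystander). Origin: centre of its underside
- ribbon_spool: A ribbon spool lying flat, 73 mm across and 28 mm high, behind the rack (a bystander). Origin: centre of its underside
- choc_bar: A wrapped chocolate bar 56 x 139 x 11 mm lying flat in front of the rack (a bystander). Origin: centre of its underside

How it is judged (in metres and radians):
On the way, in this order (a step that is already met when the one before it is completed fails the run):
1. the tin beside the gap rests in the third hollow from the left, label on top (horizontal distance between tin_first and place_3 below 0.012 m and linear speed of tin_first below 0.02 m/s and angular speed of tin_first below 0.5 rad/s and angle between tin_first's own z axis and vertical above 2.54 rad), for 0.3 s.
2. the leftmost tin rests in the second hollow, label on top (horizontal distance between tin_second and place_2 below 0.012 m and linear speed of tin_second below 0.02 m/s and angular speed of tin_second below 0.5 rad/s and angle between tin_second's own z axis and vertical above 2.54 rad), for 0.3 s.
At the end, for the whole second after the job is handed in: Both tins at rest, each within 12 mm of the middle of its new hollow (tin_first in the third from the left, tin_second in the second), label on top to within about 34 degrees; the right-end tin within 8 mm of where it was (all of step 1 and all of step 2 and distance of tin_end from where it was at the start of the episode below 0.008 m); the robot touches nothing.
It fails at once if a tin lifted off the rails (more than 16 mm above its rest in a hollow) (z of any of tin_first, tin_second, tin_end in the frame of rack above 0.058 m).
It fails at once if a tin pushed or pinched below its upper half (fingers pressing it with the tool point between the pads less than 10 mm above the tin's axis) ((contact force between the fingers and tin_first above 1 N and z of the grasp point in the frame of rack below 0.052 m) or (contact force between the fingers and tin_second above 1 N and z of the grasp point in the frame of rack below 0.052 m)).
It fails at once if the tin at the right end shoved (more than 15 mm) or turned (distance of tin_end from where it was at the start of the episode above 0.015 m or angle between tin_end's own z axis and vertical above 0.9 rad).
It fails at once if a thing beside the rack knocked away (more than 20 mm) (distance of any of round_box, ribbon_spool, choc_bar from where it was at the start of the episode above 0.02 m).
It also fails if it takes over 64 s, if anything falls off the work surface, if the arm or the gripper's body presses on something with over 40 N, if the wrist force passes 120 N, or if a joint passes its speed limit or range.

### The arm

A 6-joint arm with a two-finger parallel gripper is mounted at the origin on a cart in front of the work surface, level with it; the furniture and walls round the work are solid. World frame = base frame: x ahead of the robot, y to its left, z up, the work surface at z = 0. Lengths are in m, angles in degrees, forces in N, time in s.
With the tool pointing down it reaches from about 0.4 to 0.825 m from the base axis. Payload 7 kg.
Tool frame: the origin (TCP) lies between the finger pads, 19 mm behind the fingertips; this is the grasp point; z points along the fingers, y is the direction in which the jaws open and shut (so a half turn about z gives the same grasp; the last joint's range is limited). The gripper opens to 88 mm and grips with 3 to 60 N. Pads are 19 mm wide; open, the fingers measure 130 mm over their backs; the gripper's body (78 mm by 193 mm) begins 47 mm behind the grasp point.
Start: joints at [-51.446, 20.546, 0.682, 0, -70.136, -16.507], TCP at [0.253, -0.626, 0.245] pointing down, gripper open.
Joint ranges: [-176.03, 176.03], [-82.01, 121.73], [-58.28, 71.71], [-173.87, 95.51], [-174.79, -0.11], [-173.66, 173.66]. Speed limits (degrees/s): [136.94, 136.94, 172.46, 180, 180, 180].

### API

Orientations are given as a 3x3 rotation matrix whose columns are the frame's x, y, z axes.
In Python, from rig import robot gives the robot as it stands. Calls block until the motion is done:
- robot.goto(position, orientation): joint-space move of the TCP to a pose.
- robot.servo_line(position, ori=None, speed=0.15): straight line of the TCP; ori=None keeps the orientation; speed is the mean speed in m/s.
- robot.movej(angles): joint-space move.
- robot.move_gripper(opening): opening from 0.0 (shut) to 1.0 (fully open); the grip force is fixed at half the most; returns when the fingers have stopped.
- robot.dwell(seconds).
- robot.ik(position, orientation): joint angles nearest the present ones, or None.
- robot.grab_frame(name): name is "side" or "top" or "wrist"; returns (picture, depth): 400x640x3 uint8, red, green, blue; 400x640 float32, m along the optical axis (not along the pixel's ray), 0 where there is no reading.
- robot.camera_info(name): a dict with "vfov" (degrees; the focal length in pixels is half the picture's height over the tangent of half this angle, whatever the lens; pixels are square), "cx", "cy" (the principal point, pixels), "view" (4x4, takes a point from world to camera coordinates); the wrist camera has in their place "T_tool_cam" (4x4, takes a point from camera to tool coordinates, whose origin is the TCP and whose axes are the flange's). Camera axes: x right, y down, z forward; pixel columns grow to the right and rows downward; lengths in m; the calibration is good to about 2 mm. A picture is of the moment at which its call begins: read the wrist's pose just before it. camera_info takes no time and is no camera call.
A pose or a line that the arm cannot do raises robot.Unreachable and nothing moves.
- robot.job_done(): hands the job in, once; it reports no verdict.
Readings, each from a call of its own:
- robot.read_t(): time.
- robot.read_qpos(): joint angles.
- robot.read_qvel(): joint speeds.
- robot.read_effort(): joint torques, N m.
- robot.read_position(): TCP position.
- robot.read_tcp_rot(): TCP orientation.
- robot.read_force(): force on the tool from outside, world axes, zero at the start.
- robot.read_ft_torque(): the same for the moment, N m.
- robot.read_grip_width(): opening from 0.0 (shut) to 1.0 (fully open).
Only numpy, scipy, OpenCV 4.12 (cv2) and the standard library are available. Lean on these libraries where they do the work, as an engineer would, in place of code of your own. Each camera call takes 0.05 s, during which the arm holds its last target. There are 200 camera calls.

## Working session

There is one attempt and no reset: what is moved stays moved. The work goes in short steps, each a Python script; the robot and the scene stay as the last script left them, time stands still between calls to the robot, and variables do not carry over. Pictures are saved under pics/ and viewed, about 8 in all and at most 12, crops included, and the job is handed in when it is done.

```bash
ls; mkdir -p pics
python3 - <<'E'
from rig import robot
import cv2,numpy as np
for n in("top","side"):
    p,d=robot.grab_frame(n); cv2.imwrite(f"pics/{n}0.png",p[:,:,::-1]); np.savez(f"{n}0.npz",p=p,d=d)
    print(n,robot.camera_info(n))
print(robot.camera_info("wrist"),robot.read_t(),robot.read_tcp_rot())
E
```

```text
pics
top {'vfov': 57.31194987374882, 'cx': 316.9301419477109, 'cy': 198.78383638098308, 'view': array([[ 0.02529049, -0.99901124,  0.03656408, -0.25916354],
       [-0.98673112, -0.03081413, -0.15941201,  0.56461566],
       [ 0.16038108, -0.03204731, -0.98653478,  0.82056797],
       [ 0.        ,  0.        ,  0.        ,  1.        ]])}
side {'vfov': 44.4178724440808, 'cx': 322.0913048334698, 'cy': 193.92782148401903, 'view': array([[-0.78964378,  0.61355295, -0.00393367,  0.57909413],
       [ 0.49149063,  0.62868555, -0.60265366, -0.08191325],
       [-0.36728689, -0.47781508, -0.79799316,  0.99734501],
       [ 0.        ,  0.        ,  0.        ,  1.        ]])}
{'vfov': 60.36544244071215, 'cx': 318.2617047305108, 'cy': 199.3709189390688, 'T_tool_cam': array([[ 7.92702476e-04, -9.63798105e-01, -2.66631927e-01,
         7.11990426e-02],
       [ 9.99999681e-01,  7.38056405e-04,  3.05157973e-04,
         9.43911118e-04],
       [-9.73212752e-05, -2.66632083e-01,  9.63798383e-01,
        -1.39688518e-01],
       [ 0.00000000e+00,  0.00000000e+00,  0.00000000e+00,
         1.00000000e+00]])} 0.1 [[-9.26911223e-01 -3.75279988e-01 -7.17845199e-04]
 [-3.75280644e-01  9.26910230e-01  1.36549351e-03]
 [ 1.52935668e-04  1.53508467e-03 -9.99998810e-01]]
```

View pics/top0.png

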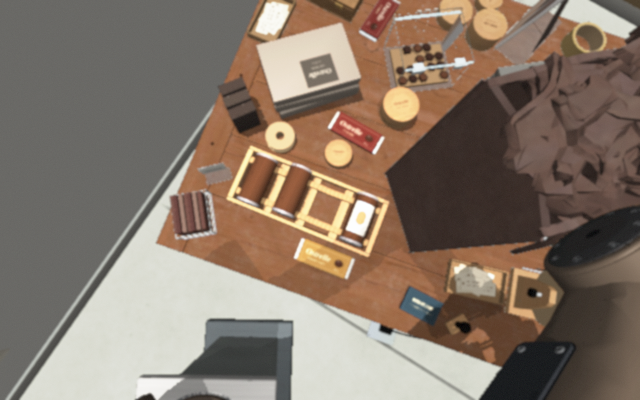

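View pics/side0.png

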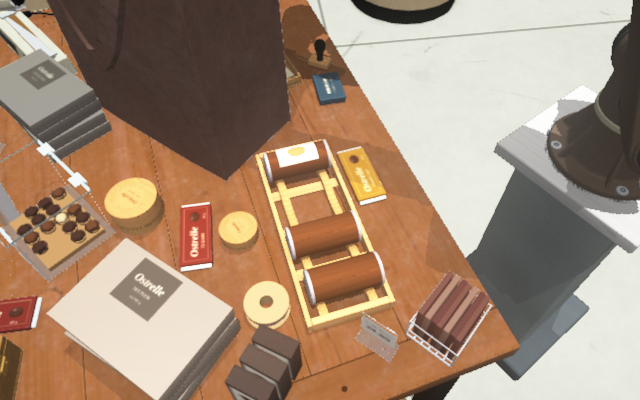

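The top view shows the rack at corners of about (250,148), (388,200), (370,254) and (229,196). The two brown tins are near (258,180) and (293,190), the gap is near (325,207), and the label-up tin is at (360,218). The side view agrees, and a tall bag stands near the right end. Next I'll measure from the depth images.

```bash
cat > h.py <<'E'
import numpy as np,cv2
from rig import robot
def cloud(n,p,d):
    c=robot.camera_info(n); f=200/np.tan(np.radians(c["vfov"])/2)
    v,u=np.mgrid[:400,:640]; X=np.stack([(u-c["cx"])/f*d,(v-c["cy"])/f*d,d],-1)
    V=c["view"]; return (X-V[:3,3])@V[:3,:3]   # R^T (X-t)
E
python3 - <<'E'
from h import *
W={}
for n,poly in(("top",[(252,140),(396,196),(374,260),(222,200)]),("side",[(258,148),(326,136),(398,300),(306,330)])):
    z=np.load(n+"0.npz"); W=cloud(n,z["p"],z["d"])
    m=np.zeros((400,640),np.uint8); cv2.fillPoly(m,[np.array(poly)],1)
    m=(m>0)&(z["d"]>0)
    tb=~m&(np.abs(W[...,2])<.01); print(n,"table z",np.median(W[tb][:,2]), W[m][:,2].min(),W[m][:,2].max())
    hsv=cv2.cvtColor(z["p"],cv2.COLOR_RGB2HSV)
    wood=m&(hsv[...,2]>130)&(hsv[...,0]>14)&(hsv[...,0]<32)&(hsv[...,1]>60)&(W[...,2]>.015)&(W[...,2]<.04)
    k=m&(W[...,2]>.016)
    for nm,q in(("all",k),("wood",wood)):
        nlab,lab,st,_=cv2.connectedComponentsWithStats(q.astype(np.uint8)); b=lab==1+st[1:,4].argmax()
        r=cv2.minAreaRect((W[b][:,:2]*1000).astype(np.float32)); print(nm,b.sum(),r)
    t=m&(W[...,2]>.045)
    nlab,lab,st,_=cv2.connectedComponentsWithStats(t.astype(np.uint8))
    for i in range(1,nlab):
        if st[i,4]>100:
            P=W[lab==i]; print(" tin",len(P),cv2.minAreaRect((P[:,:2]*1000).astype(np.float32)),"ztop",np.percentile(P[:,2],95))
E
```

```text
top table z -2.316761359409388e-06 -0.007930583000230362 0.07412491282572618
all 5767 ((573.0595092773438, -221.0647430419922), (372.6461486816406, 146.79092407226562), 69.49452209472656)
wood 1295 ((572.7453002929688, -220.9354705810547), (372.6706848144531, 147.09970092773438), 69.43072509765625)
 tin 1171 ((615.0358276367188, -97.6408920288086), (56.15874481201172, 121.0354995727539), 69.32144165039062) ztop 0.0704856951858347
 tin 1186 ((591.5619506835938, -181.62606811523438), (55.73788070678711, 121.00255584716797), 69.207275390625) ztop 0.0706957988983884
 tin 1195 ((528.2293090820312, -343.4468688964844), (55.111480712890625, 121.32719421386719), 69.56124114990234) ztop 0.07105280292134736
side table z 0.00031812518728623583 -0.005385712592167417 0.08616143029641926
all 10061 ((574.5994873046875, -209.469482421875), (398.72564697265625, 147.22012329101562), 68.96902465820312)
wood 1690 ((581.1696166992188, -193.4467010498047), (315.0444030761719, 146.4553985595703), 68.96903991699219)
 tin 1625 ((529.0557861328125, -338.7820129394531), (53.64419937133789, 122.2540512084961), 67.34693908691406) ztop 0.0711464094503267
 tin 2157 ((591.2092895507812, -178.94033813476562), (50.675071716308594, 121.88341522216797), 69.21549987792969) ztop 0.07073037317535943
 tin 2551 ((613.89501953125, -96.73963928222656), (54.54167175292969, 121.80943298339844), 69.3483657836914) ztop 0.07077978667697135
```

```bash
cat >> h.py <<'E'
C0=np.array([.573,-.221]); a=np.radians(69.45)
EY=np.array([np.cos(a),np.sin(a)]); EX=np.array([EY[1],-EY[0]])
def ori(s=1):
    y=np.r_[s*EX,0]; z=np.array([0,0,-1.]); return np.stack([np.cross(y,z),y,z],1)
def W(ry,z,rx=0): return np.r_[C0+rx*EX+ry*EY,z]
def path(y0,th0=-np.radians(82),R=28.,n=400,ext=70):
    """tin rolling from hollow y0 (m) toward -y: returns travel s, centre height, roll angle, tip-corner points (travel,z) in mm"""
    u=np.linspace(0,ext,n); k=2*np.pi/87; zr=17-3*np.cos(k*u); sl=3*k*np.sin(k*u); q=np.hypot(1,sl)
    cx=u-R*sl/q; cz=zr+R/q
    phi=np.r_[0,np.cumsum(np.hypot(np.diff(cx),np.diff(cz)))]/R
    return cx,cz,phi
E
python3 - <<'E'
from h import *
for n in("top","side"):
    z=np.load(n+"0.npz"); P=cloud(n,z["p"],z["d"])[z["d"]>0]
    P=P[(P[:,0]>.1)&(P[:,0]<1)&(P[:,1]>-.9)&(P[:,1]<.2)&(P[:,2]>.1)]
    print(n,len(P)); H,xe,ye=np.histogram2d(P[:,0],P[:,1],bins=[np.arange(.1,1.01,.1),np.arange(-.9,.21,.1)])
    for i in range(9):
        print("x%.1f"%xe[i],[ "%.2f"%(P[(P[:,0]//.1==round(xe[i]*10))&(np.floor(P[:,1]/.1)==round(ye[j]*10))][:,2].max(initial=0)) for j in range(11)])
for s in(1,-1): print(s,robot.ik(W(.17,.2),ori(s)),robot.ik(W(.0,.09),ori(s)))
cx,cz,phi=path(0); print(cx[::50],cz[::50],phi[::50])
E
```

```text
top 63388
x0.1 ['0.00', '0.00', '0.00', '0.00', '0.00', '0.00', '0.00', '0.00', '0.00', '0.26', '0.00']
x0.2 ['0.00', '0.00', '0.00', '0.29', '0.00', '0.00', '0.00', '0.00', '0.00', '0.00', '0.00']
x0.3 ['0.00', '0.16', '0.00', '0.00', '0.69', '0.69', '0.00', '0.00', '0.00', '0.00', '0.00']
x0.4 ['0.00', '0.12', '0.29', '0.61', '0.66', '0.00', '0.00', '0.00', '0.00', '0.00', '0.00']
x0.5 ['0.00', '0.20', '0.36', '0.60', '0.60', '0.00', '0.00', '0.00', '0.00', '0.00', '0.00']
x0.6 ['0.00', '0.00', '0.00', '0.59', '0.59', '0.00', '0.00', '0.00', '0.00', '0.00', '0.00']
x0.7 ['0.00', '0.00', '0.00', '0.55', '0.00', '0.00', '0.00', '0.10', '0.10', '0.00', '0.00']
x0.8 ['0.00', '0.11', '0.11', '0.14', '0.13', '0.11', '0.11', '0.11', '0.11', '0.00', '0.00']
x0.9 ['0.00', '0.24', '0.11', '0.13', '0.13', '0.11', '0.11', '0.11', '0.10', '0.00', '0.00']
side 46892
x0.1 ['0.00', '0.00', '0.00', '0.00', '0.00', '0.00', '0.00', '0.00', '0.40', '0.33', '0.00']
x0.2 ['0.00', '0.00', '0.00', '0.00', '0.00', '0.00', '0.00', '0.00', '0.38', '0.35', '0.00']
x0.3 ['0.00', '0.00', '0.00', '0.00', '0.00',
[... 530 characters left out ...]
', '0.11', '0.13', '0.13', '0.13', '0.11', '0.11', '0.11', '0.10', '0.00', '0.00']
1 [ 11.98040716  18.66285352  -8.20623293   0.         -63.13091355
 147.46959284] [ -2.89285302  22.83125648 -18.14838267   0.         -49.02036085
 162.34285302]
-1 [ 11.98040716  18.66285352  -8.20623293   0.         -63.13091355
 -32.53040716] [ -2.89285302  22.83125648 -18.14838267   0.         -49.02036085
 -17.65714698]
[ 0.          5.20984856 11.87497025 20.69301766 31.65083861 44.01720108
 56.31628398 67.11480383] [42.         42.35463879 43.52277485 45.40102862 47.25143381 47.99854482
 47.12741307 45.23404104] [0.         0.1866257  0.42835275 0.75034947 1.14734738 1.59011736
 2.03076727 2.42240288]
```

Run:
```python
from h import *
for n in("top","side"):
    z=np.load(n+"0.npz"); P=cloud(n,z["p"],z["d"])[z["d"]>0]
    P=P[(P[:,0]>.2)&(P[:,0]<.8)&(P[:,1]>-.8)&(P[:,1]<.0)&(P[:,2]>.08)]
    az=np.degrees(np.arctan2(P[:,1],P[:,0])); r=np.hypot(P[:,0],P[:,1])
    for lo in range(-75,0,5):
        k=(az>lo)&(az<=lo+5)
        if k.any(): i=r[k].argmin(); print(n,lo,k.sum(),"rmin %.3f"%np.percentile(r[k],1),P[k][i].round(2))
R=robot.read_tcp_rot(); p=robot.read_position(); print(p)
d=p[:2]/np.hypot(*p[:2])
for r in(.40,.43,.46):
  for zz in(.25,.3):
    print(r,zz,robot.ik(np.r_[d*r,zz],R))
```

```text
top -70 256 rmin 0.793 [ 0.24 -0.57  0.23]
top -65 913 rmin 0.792 [ 0.26 -0.53  0.29]
top -55 194 rmin 0.707 [ 0.45 -0.54  0.4 ]
top -50 23681 rmin 0.494 [ 0.34 -0.34  0.64]
top -45 15615 rmin 0.613 [ 0.34 -0.34  0.64]
top -40 14336 rmin 0.681 [ 0.52 -0.43  0.56]
top -35 3003 rmin 0.753 [ 0.61 -0.43  0.2 ]
top -15 56 rmin 0.804 [ 0.79 -0.14  0.1 ]
top -10 183 rmin 0.762 [ 0.76 -0.07  0.09]
top -5 442 rmin 0.641 [ 0.64 -0.01  0.08]
side -50 1265 rmin 0.656 [ 0.45 -0.47  0.09]
side -45 7444 rmin 0.670 [ 0.47 -0.47  0.18]
side -40 11715 rmin 0.714 [ 0.54 -0.45  0.08]
side -35 5356 rmin 0.753 [ 0.62 -0.43  0.2 ]
side -15 67 rmin 0.803 [ 0.79 -0.14  0.1 ]
side -10 447 rmin 0.762 [ 0.76 -0.07  0.1 ]
side -5 1445 rmin 0.203 [ 0.2  -0.01  0.36]
[ 0.25319828 -0.62525416  0.24448218]
0.4 0.25 [-3.93368834e+01 -6.93850408e+00 -3.06783719e+01 -3.76000598e-02
 -6.63415405e+01 -2.86063509e+01]
0.4 0.3 [-3.93368828e+01 -8.81082577e+00 -2.56043503e+01 -3.59587539e-02
 -7.32878822e+01 -2.86110993e+01]
0.43 0.25 [-4.14933406e+01 -3.56508410e+00 -2.77447628e+01 -3.43454603e-02
 -6.59029671e+01 -2.64509612e+01]
0.43 0.3 [-4.14933402e+01 -5.43407820e+00 -2.27972358e+01 -3.28345252e-02
 -7.27194870e+01 -2.64552308e+01]
0.46 0.25 [-4.33364407e+01 -3.47276424e-01 -2.46844888e+01 -3.14545298e-02
 -6.57463984e+01 -2.46089647e+01]
0.46 0.3 [-4.33364404e+01 -2.19242269e+00 -1.98500530e+01 -3.00822429e-02
 -7.24259796e+01 -2.46128028e+01]
```

```bash
cat >> h.py <<'E'
TH0=-np.radians(82); O=ori(-1)
def tip(y0,s,bias=1.0,dz=0.,back=0.):
    cx,cz,phi=path(y0); X,Z,th=np.interp(s,cx,cx),np.interp(s,cx,cz),TH0+np.interp(s,cx,phi)
    r=28-bias; 
    if th<0: x,z=X+r*np.sin(th),Z+r*np.cos(th)
    else: x,z=X+28*th,Z+r
    return W(y0-(x-back)/1000+.0095,z/1000+.019+dz),th
def roll(y0,send=50,step=4,speed=.06,bias=1.0,s0=0):
    dz=0.
    for s in np.arange(s0,send+.1,step):
        p,th=tip(y0,s,bias,dz); robot.servo_line(p,speed=speed); F=robot.read_force()
        print("s%.0f th%.0f F along %.1f ax %.1f z %.1f dz %.4f err %s"%(s,np.degrees(th),-F[:2]@EY,F[:2]@EX,F[2],dz,((robot.read_position()-p)*1e3).round(1)))
        if np.linalg.norm(F)>45: print("STOP force"); return False
        if th>-.7: dz+= .0006 if F[2]>15 else (-.0006 if F[2]<3 and dz>-.003 else 0)
    return True
def snap(n,f,crop=None):
    p,d=robot.grab_frame(n); q=p if crop is None else p[crop[0]:crop[1],crop[2]:crop[3]]
    cv2.imwrite(f"pics/{f}.png",cv2.resize(q[:,:,::-1],None,fx=1 if crop is None else 3,fy=1 if crop is None else 3)); return p,d
E
python3 - <<'E'
from h import *
R=robot.read_tcp_rot(); p=robot.read_position(); d=p[:2]/np.hypot(*p[:2])
robot.move_gripper(.5)
robot.servo_line(np.r_[d*.42,.27],speed=.25)
q=np.array(robot.read_qpos()); q2=robot.ik(W(.09,.2),O); q[0]=q2[0]; robot.movej(q)
print(robot.read_position())
p0,_=tip(.0435,0,back=5)
robot.goto(np.r_[p0[:2],.17],O); robot.servo_line(p0,speed=.1)
print(p0,robot.read_position(),robot.read_force(),robot.read_t())
snap("side","side1",(150,330,250,410))
E
```

```text
[ 0.39038268 -0.15712966  0.26974398]
[ 0.60274486 -0.14165491  0.06475767] [ 0.60325826 -0.14168702  0.06548253] [ 0.50051237 -0.51048592  0.06707691] 5.5583
```

View pics/side1.png

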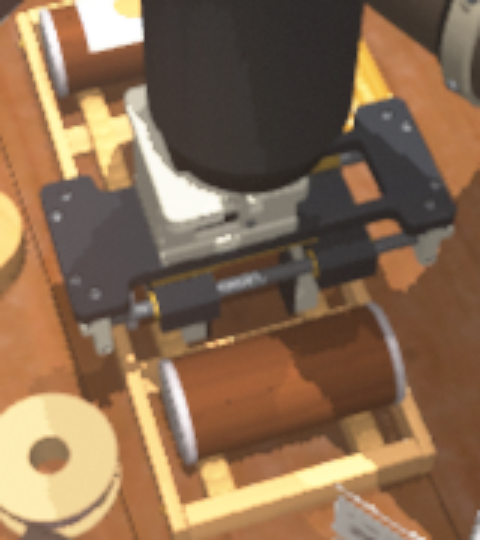

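The fingers are between the two left tins, at about (195,320) and (305,285), and the left tin is untouched. I'll roll the first tin now.

Run:
```python
from h import *
ok=roll(.0435)
snap("side","mid")
if ok:
    p=robot.read_position(); robot.servo_line(np.r_[p[:2],.17],speed=.15)
print(robot.read_t()); robot.dwell(1.); p,d=snap("top","top2",(130,270,210,400)); print(robot.read_t())
```

```text
s0 th-82 F along -0.5 ax -0.0 z -0.1 dz 0.0000 err [ 0.2 -0.3  0.5]
s4 th-74 F along 0.7 ax -0.3 z 0.1 dz 0.0000 err [-0.1 -0.3  0.4]
s8 th-66 F along -0.6 ax 0.3 z 0.7 dz 0.0000 err [ 0.  -0.3  0.3]
s12 th-57 F along -1.2 ax 0.9 z 0.9 dz 0.0000 err [ 0.  -0.3  0.3]
s16 th-49 F along -0.5 ax 0.9 z 0.7 dz 0.0000 err [-0.1 -0.3  0.2]
s20 th-40 F along -1.7 ax -0.3 z 1.1 dz 0.0000 err [-0.2 -0.3  0.2]
s24 th-32 F along -1.0 ax -0.4 z 1.0 dz 0.0000 err [-0.2 -0.3  0.2]
s28 th-24 F along -1.4 ax -0.5 z 5.1 dz -0.0006 err [ 0.  -0.3  0.6]
s32 th-16 F along -1.9 ax -1.0 z 6.2 dz -0.0006 err [-0.1 -0.5  0.7]
s36 th-7 F along -1.0 ax -2.0 z 7.7 dz -0.0006 err [-0.1 -0.6  0.8]
s40 th1 F along -1.0 ax -2.8 z 9.6 dz -0.0006 err [-0.1 -0.7  1.1]
s44 th9 F along -0.6 ax -2.8 z 11.0 dz -0.0006 err [-0.2 -0.9  1.3]
s48 th17 F along 0.2 ax -2.9 z 10.1 dz -0.0006 err [-0.3 -0.9  1.2]
9.875
10.925
```

View pics/mid.png

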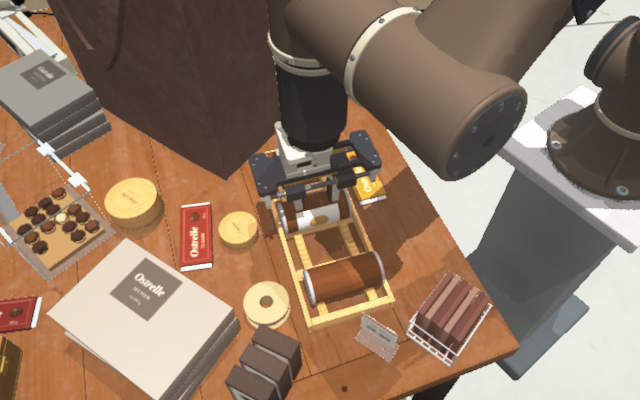

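The forces followed the plan. In the picture the tin is past the crest with its label coming round at about (315,218). I'll move to the other tin and check the first once it stops rocking.

```bash
cat >> h.py <<'E'
def tins(n="top"):
    p,d=robot.grab_frame(n); P=cloud(n,p,d); q=P[...,:2]-C0; rx,ry=q@EX,q@EY
    m=(d>0)&(np.abs(rx)<.07)&(np.abs(ry)<.18)&(P[...,2]>.045)&(P[...,2]<.085)
    nl,lab,st,_=cv2.connectedComponentsWithStats(m.astype(np.uint8)); white=(p.min(-1)>150)
    for i in range(1,nl):
        if st[i,4]>80:
            k=lab==i; w=k&white; t=P[k][:,2]; b=k&(np.abs(rx)<.045)
            print("tin ry %.1f rx %.1f (n%d) ztop %.1f; white %d ry %.1f"%((ry[k].min()+ry[k].max())*500,(rx[k].min()+rx[k].max())*500,k.sum(),np.percentile(t,95)*1e3,(w&b).sum(),np.mean(ry[w&b])*1e3 if (w&b).any() else 0))
    return p
E
python3 - <<'E'
from h import *
p0,_=tip(.1305,0,back=5)
robot.servo_line(np.r_[p0[:2],.17],speed=.15); robot.dwell(1.5)
for i in range(3):
    print(robot.read_t()); tins("top"); tins("side"); robot.dwell(.6)
snap("top","top3",(130,270,210,400))
E
```

```text
13.75
tin ry 130.1 rx -3.9 (n1172) ztop 70.7; white 0 ry 0.0
tin ry -43.7 rx 3.8 (n1178) ztop 71.1; white 644 ry -44.2
tin ry -130.2 rx 0.8 (n1198) ztop 71.1; white 654 ry -130.6
tin ry -127.2 rx 8.7 (n1310) ztop 71.2; white 671 ry -124.4
tin ry -42.2 rx 31.5 (n939) ztop 71.2; white 396 ry -38.6
tin ry 134.7 rx -5.2 (n1750) ztop 70.6; white 0 ry 0.0
14.45
tin ry 130.0 rx -4.1 (n1175) ztop 70.7; white 0 ry 0.0
tin ry -43.4 rx 3.7 (n1182) ztop 71.0; white 644 ry -44.2
tin ry -130.3 rx 1.0 (n1199) ztop 71.0; white 655 ry -130.7
tin ry -127.6 rx 8.9 (n1309) ztop 71.1; white 675 ry -124.5
tin ry -41.3 rx 31.5 (n939) ztop 71.1; white 395 ry -38.7
tin ry 134.8 rx -5.0 (n1752) ztop 70.5; white 0 ry 0.0
15.15
tin ry 130.0 rx -4.1 (n1178) ztop 70.6; white 0 ry 0.0
tin ry -43.2 rx 3.6 (n1184) ztop 71.1; white 645 ry -44.2
tin ry -130.4 rx 0.9 (n1195) ztop 71.2; white 650 ry -130.6
tin ry -128.3 rx 9.0 (n1309) ztop 71.2; white 672 ry -124.5
tin ry -41.8 rx 31.5 (n932) ztop 71.1; white 393 ry -38.5
tin ry 134.5 rx -5.1 (n1749) ztop 70.5; white 0 ry 0.0
```

View pics/top3.png

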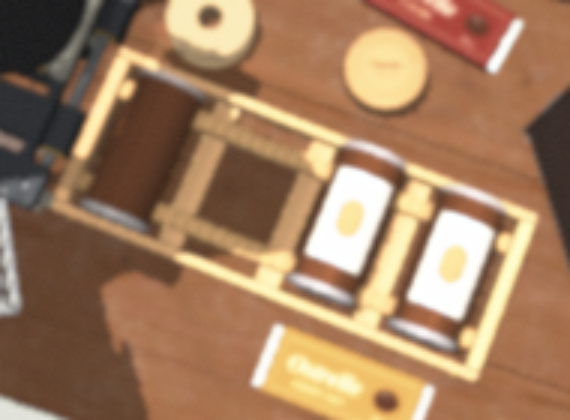

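The first tin is at rest at ry −43.4 mm with its label centred on top, at crop pixel (350,218). Now the second tin.

Run:
```python
from h import *
p0,_=tip(.1305,0,back=5); robot.servo_line(p0,speed=.1); print(robot.read_force())
if roll(.1305):
    p=robot.read_position(); robot.servo_line(np.r_[p[:2],.17],speed=.15)
    robot.servo_line(W(.19,.25),speed=.2); robot.dwell(2)
    for i in range(2): robot.dwell(.8); print(robot.read_t()); tins("top")
    print(robot.read_force())
snap("top","top4",(130,270,210,400))
```

```text
[-0.49322655 -0.03809188  0.79684623]
s0 th-82 F along -0.3 ax 0.2 z -1.0 dz 0.0000 err [ 0.2 -0.3  0.6]
s4 th-74 F along 0.0 ax 0.1 z -0.1 dz 0.0000 err [-0.  -0.3  0.5]
s8 th-66 F along -0.4 ax 0.0 z 1.6 dz 0.0000 err [ 0.  -0.2  0.3]
s12 th-57 F along -0.4 ax 1.0 z 1.0 dz 0.0000 err [ 0.  -0.3  0.3]
s16 th-49 F along -0.9 ax 0.5 z -0.0 dz 0.0000 err [-0.  -0.3  0.3]
s20 th-40 F along 0.1 ax -0.3 z 1.2 dz 0.0000 err [-0.2 -0.4  0.2]
s24 th-32 F along -0.2 ax -0.5 z 1.9 dz 0.0000 err [-0.1 -0.3  0.2]
s28 th-24 F along -2.1 ax -2.3 z 4.3 dz -0.0006 err [ 0.  -0.2  0.6]
s32 th-16 F along -0.6 ax -3.0 z 6.3 dz -0.0006 err [ 0.  -0.3  0.6]
s36 th-7 F along -1.6 ax -2.2 z 7.4 dz -0.0006 err [-0.  -0.4  0.7]
s40 th1 F along -0.9 ax -2.9 z 10.2 dz -0.0006 err [-0.1 -0.5  1.1]
s44 th9 F along 0.5 ax -4.2 z 12.5 dz -0.0006 err [-0.2 -0.7  1.3]
s48 th17 F along 0.7 ax -4.1 z 11.6 dz -0.0006 err [-0.2 -0.8  1.2]
24.9333
tin ry 43.0 rx -4.1 (n1185) ztop 71.0; white 444 ry 41.3
tin ry -43.6 rx 3.8 (n1180) ztop 71.2; white 642 ry -44.2
tin ry -130.2 rx 0.8 (n1196) ztop 71.1; white 654 ry -130.7
25.7833
tin ry 43.0 rx -3.9 (n1182) ztop 71.1; white 444 ry 41.1
tin ry -43.3 rx 3.7 (n1179) ztop 71.0; white 642 ry -44.2
tin ry -130.4 rx 1.0 (n1200) ztop 70.9; white 656 ry -130.7
[-0.03580531  0.1138035   0.65632425]
```

View pics/top4.png

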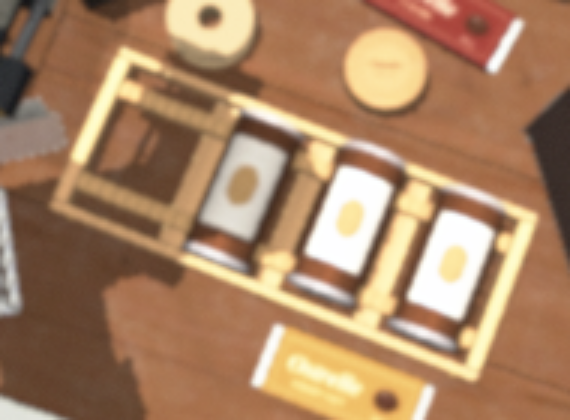

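Both tins are at rest with their labels centred on top. The left one at (243,185) is only shaded by the arm, and nothing around the rack has shifted.

Run:
```python
from h import *
robot.dwell(1.5); tins("top"); robot.job_done(); print(robot.read_t())
```

```text
tin ry 43.1 rx -4.1 (n1184) ztop 70.9; white 444 ry 41.1
tin ry -43.5 rx 3.9 (n1183) ztop 71.1; white 644 ry -44.3
tin ry -130.4 rx 0.9 (n1200) ztop 70.9; white 653 ry -130.7
the job is handed in; nothing more can be done
the job is handed in; nothing more can be done
```

I rolled both tins one place to the right, the one beside the gap first, and handed the job in at about 27.5 s of the 64 s allowed. I pushed from behind with half-open fingertips that followed the tin's surface over the crest, then lifted clear. The highest force in the readings, taken after each short step, was about 13 N.

**Last check, just before handing in:**

| Tin | Position along rack | Target | Sideways offset |
|---|---|---|---|
| tin_second | +43.1 mm | +43.5 mm | −4.1 mm |
| tin_first | −43.5 mm | −43.5 mm | +3.9 mm |
| tin_end | −130.4 mm | −130.5 mm | +0.9 mm |

- **Tins:** All three were still, with tops at about 71 mm (70 mm expected) and labels centred on top. The sideways offsets of the two rolled tins were already there at the start, and both are within the 12 mm tolerance.
- **Surroundings:** In the last top picture the things round the rack looked unmoved, though I did not measure them. The robot was clear of everything.
- **Disagreement:** The side camera put the tins 2–5 mm off along the rack, because it sees only part of each tin. I relied on the top view.

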